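# Exchange the out-of-date box at the back of the counter display

### The job

The product box at the back of the wooden counter display is out of date and has to be exchanged, but the tall spray can and the pump bottle stand in front of it. Stand both of them aside on the bare counter, put the old box upright in the grey returns tray, stand the fresh box from the counter in the empty slot of the display, and then put the spray can and the pump bottle back, each in the pocket it came from. Leave everything upright and do not disturb the small white pot, the stapler or the label gun.

Things in the scene. Friction and masses are not known exactly. Their poses are not given: they have to be found in the camera images.
- display: Fixed wooden plinth, 142 (x) x 162 (y) x 20 mm high. Origin: centre of underside; +x away from the robot. Pockets 9 mm deep (floor 11 mm above the counter): two on the robot's side, 72 (x) x 70 (y) mm, centres x = -27, y = +38 and -38 mm; one slot at the back, 47 (x) x 97 (y) mm, centre x = +37.5, y = 0. Ribs between are 5 to 6 mm. A 17 mm high price strip on the far edge.
- spray_can: Tall yellow aerosol can, 54 mm in diameter, 202 mm high, 0.2 to 0.45 kg; round white cap about 43 mm in diameter from 165 to 200 mm height, to grip from above. Stands at the start in one of the two front pockets of the display. Origin: centre of its underside, z up.
- pump_bottle: Clear pump bottle, 0.1 to 0.2 kg, 151 mm high, at the start in the other front pocket, nozzle roughly away from the robot, over the slot. Body 35 (x) x 59 (y: -33 to +26) mm, 110 mm high; collar 32 mm wide at 98 to 113 mm height, centred at y = -4 mm; nozzle (134 to 151 mm) reaches to y = +34. Grip the collar 108 mm up, fingers closing along x. Origin: on its underside, z up.
- old_box: Small pale product box, 31 (x) x 81 (y) x 49 (z) mm, 43 g, the out-of-date one: at the start it stands in the back slot of the display, behind the can and the bottle, its long side along the slot. Origin: centre of its underside, z up.
- fresh_box: Product box exactly like the old one (31 x 81 x 49 mm); at the start it stands by itself on the bare counter nearer the robot, in front of the till. Origin: centre of its underside, z up, long side along y.
- returns_tray: Shallow open grey plastic tray, fixed, outside 120 (x) x 170 (y) mm, rim 29 mm high, walls 3 mm (rolled rim 6 mm), inner floor 3 mm above the counter; stands in front of the till. Origin: centre of its underside.
- cream_pot: Small round white screw-lid pot, 54 mm in diameter, 43 mm high, beyond the display to the right, near the till. Leave it alone. Origin: centre of its underside.
- stapler: Red and black stapler, 135 x 38 x 47 mm, to the left of the display. Leave it alone. Origin: centre of its underside.
- label_gun: Blue price-label gun lying on its side, 67 x 152 x 36 mm, to the right in front of the till. Leave it alone. Origin: centre of its underside.

How it is judged:
By the outcome, as a careful person would: the job done as asked, in the order asked, and still so for the second after the job is handed in, with the robot touching nothing.
It also fails if it takes over 109 s, if anything falls off the work surface, if the arm or the gripper's body presses on something with over 40 N, if the wrist force passes 120 N, or if a joint passes its speed limit or range.

### The arm

A 7-joint arm with a two-finger parallel gripper is mounted at the origin on a cart in front of the work surface, level with it; the furniture and walls round the work are solid. World frame = base frame: x ahead of the robot, y to its left, z up, the work surface at z = 0. Lengths are in m, angles in rad, forces in N, time in s.
With the tool pointing down it reaches from about 0.425 to 0.875 m from the base axis. Payload 4.7 kg.
Tool frame: the origin (TCP) lies midway between the tips of the shut fingers; the grasp point (between the pads) lies 19 mm behind it; z points along the fingers, y is the line along which they close (so a half turn about z gives the same grasp; the last joint's range is limited). The gripper opens to 85 mm and grips with 20 to 120 N. Pads are 22 mm wide; open, the fingers measure 114 mm over their backs; the gripper's body (76 mm by 85 mm) begins 54 mm behind the grasp point. The pads swing forward as they close: fully open they stand 13 mm farther back than shut.
Start: joints at [-1.166, 0.321, -0.07, 1.45, 0.023, 1.371, -0.057], TCP at [0.248, 0.601, 0.231] pointing down, gripper open.
Joint ranges: [-2.86, 2.86], [-0.3, 2.09], [-1.38, 1.24], [0.06, 2.45], [-1.56, 4.7], [0.09, 2.05], [-2.69, 2.69]. Speed limits (rad/s): [2.57, 2.57, 3.14, 3.14, 3.14, 3.14, 3.14].

### API

Orientations are given as a unit quaternion [x, y, z, w].
In Python, from workcell import bot gives the robot as it stands.
- The arm moves only by the tool drive_tool, never from a script. Its argument "increments" is a list of rows, each a list of 5 numbers: the shift along the tool's x, y, z in m, then the turn about the tool's z in rad, then the closure in counts, from 0 (fully open) to 255 (shut). A call has 1 to 12 rows; each row shifts and turns the commanded pose from where the row before left it, along the tool's axes as they then stand; what a row does not reach is not made up. A row lasts 1/12 s, in which the tool goes at most 41.7 mm and 7.16 degrees, less where a joint would pass 70% of its speed; a pose out of reach is approached as far as the arm can. A call with a gripper value outside its range is refused whole. The fingers move at their own pace and stop on an object; "squeeze" is the grip in N (left out, the last holds). Time passes only in rows, so rows that do not move let the fingers close. It gives the time, the measured TCP pose, the force, the opening and the grip force at its end, in the units of the state.
- bot.get_obs(): the state, without advancing time (a new reading comes with each control period).
- bot.snapshot(name): name is "scene" or "top" or "wrist"; returns a dict with "frame" (480x640x3 uint8, red, green, blue), "depth" (480x640 float32, m along the optical axis (not along the pixel's ray), 0 where there is no reading), "mtx" (3x3 intrinsics, pixels), "k1" (the pictures are not rectified: a ray, as slopes to the right and down, at radius r is drawn at 1 + k1 r^2 times it, then the intrinsics apply), "view" (4x4, takes a point from world to camera coordinates). Camera axes: x right, y up, looking along -z (the intrinsics and any distortion apply to the point x, -y, -z); pixel columns grow to the right and rows downward; lengths in m; the calibration is good to about 2 mm. A picture is of the moment at which its call begins.
- bot.hand_in(): hands the job in; it is judged then, once.
The state is a dict: "time": time; "joints": joint angles; "joint_velocities": joint speeds; "joint_efforts": joint torques, N m; "ee_pos": TCP position; "orientation": TCP orientation; "contact_force": force on the tool from outside, world axes, zero at the start; "torque": the same for the moment, N m; "finger_gap": finger opening in m; "grip_force": force on a finger pad.
Only numpy, scipy, OpenCV 4.12 (cv2) and the standard library are available. Lean on these libraries where they do the work, as an engineer would, in place of code of your own. Each camera call takes 0.05 s, during which the arm holds its last target. There are 200 camera calls.

## Working session

There is one attempt and no reset: what is moved stays moved. The work goes in short steps, Python scripts to look and compute and a tool call to move; the robot and the scene stay as the last step left them, time stands still between calls to the robot, and variables do not carry over. Pictures are saved under pics/ and viewed, at most 14 in all, crops included, and the job is handed in when it is done.

Besides the shell and the picture viewer there is one more tool, called after ">>>" in YAML: its name, and indented under it one key for each argument. drive_tool: Moves the arm, as the interface text tells. Its arguments: {"type":"object","properties":{"increments":{"type":"array","items":{"type":"array","items":{"type":"number"}}},"squeeze":{"type":"number"}},"required":["increments"]}

```bash
ls; mkdir -p pics
cat > h.py <<'E'
import numpy as np, cv2
from workcell import bot
def snap(n,save=None):
    s=bot.snapshot(n)
    if save: cv2.imwrite('pics/'+save,s['frame'][:,:,::-1])
    np.savez('/tmp/'+n+'.npz',**{k:np.array(s[k]) for k in s})
    return s
def cloud(s):
    "HxWx3 world points from depth"
    K=np.array(s['mtx']);k1=float(s['k1']);d=s['depth']
    v,u=np.mgrid[0:480,0:640]
    xd=(u-K[0,2])/K[0,0];yd=(v-K[1,2])/K[1,1]
    x,y=xd.copy(),yd.copy()
    for _ in range(15):
        f=1+k1*(x*x+y*y);x=xd/f;y=yd/f
    P=np.stack([x*d,-y*d,-d,np.ones_like(d)],-1)
    W=(P@np.linalg.inv(np.array(s['view'])).T)[...,:3]
    W[d<=0]=np.nan
    return W
E
python3 - <<'E'
from h import *
o=bot.get_obs();print(o)
for n in ('scene','top'):
    s=snap(n,n+'0.png');print(n,s['mtx'],s['k1'],np.linalg.inv(s['view'])[:3,3])
E
```

```text
pics
{'time': 0.0, 'joints': array([-1.16587945,  0.32182338, -0.07007387,  1.45168718,  0.02259593,
        1.37076253, -0.05687277]), 'joint_velocities': array([ 1.86804252e-05, -3.36018160e-04, -1.01021737e-04,  1.07396622e-03,
        1.14537855e-04, -3.43050534e-04,  1.41361861e-03]), 'joint_efforts': array([ 6.17765800e-04, -4.93586004e+01, -3.81943714e-01, -3.14335012e+01,
        1.29442840e-02,  1.14117621e-02,  1.72132015e-07]), 'ee_pos': array([0.24746109, 0.600477  , 0.23021703]), 'orientation': array([ 1.94144102e-01,  9.80972564e-01, -9.36991911e-04, -1.36209754e-04]), 'contact_force': array([-0.0099761 ,  0.78390901,  0.68474449]), 'torque': array([-0.07286399,  0.02174197,  0.00641027]), 'grip_force': 0.0, 'finger_gap': 0.08556139614396426}
scene [[523.83898291   0.         326.95157511]
 [  0.         523.83898291 241.28665917]
 [  0.           0.           1.        ]] -0.024944574774352114 [-0.04270629 -0.69047165  1.19570033]
top [[525.02542651   0.         324.17581381]
 [  0.         525.02542651 233.33142405]
 [  0.           0.           1.        ]] 0.04400477679349006 [ 0.49014778 -0.00204663  1.39226805]
```

View pics/scene0.png

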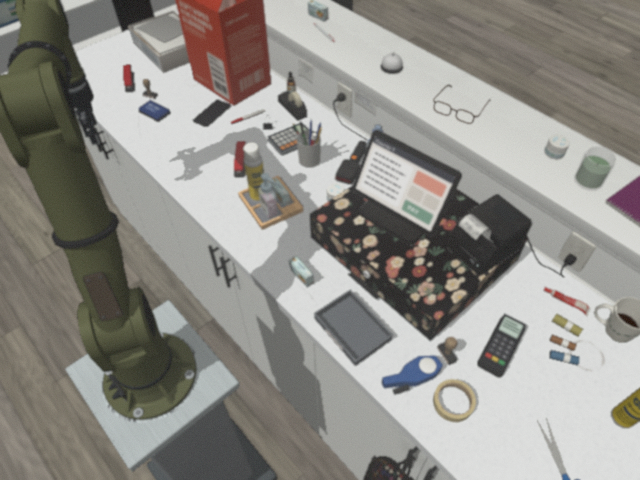

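View pics/top0.png

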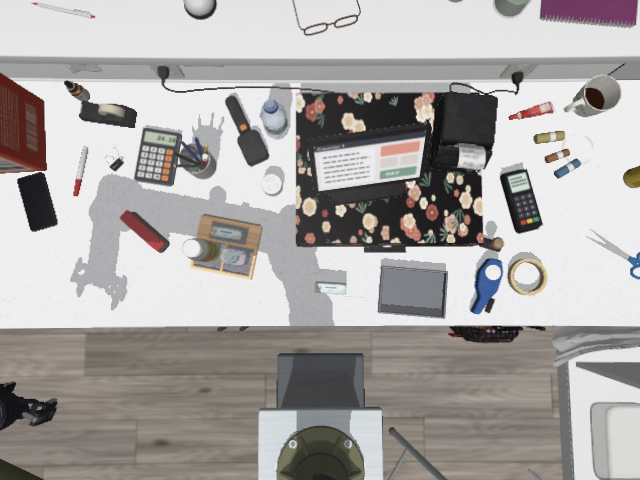

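Scene: display about (226,245) in top view, can cap (195,250) front-left, pump bottle (235,257) front-right, old box (230,231) in back slot, fresh box (330,288), tray (412,290), stapler (144,231), pot (272,184), label gun (487,285).

```bash
cat > m.py <<'E'
from h import *
def rect(W,box,zl,zh,tag):
    x0,x1,y0,y1=box
    m=(W[...,0]>x0)&(W[...,0]<x1)&(W[...,1]>y0)&(W[...,1]<y1)&(W[...,2]>zl)&(W[...,2]<zh)
    n,l,st,c=cv2.connectedComponentsWithStats(m.astype(np.uint8))
    for i in range(1,n):
        if st[i,4]<40: continue
        p=W[l==i]; r=cv2.minAreaRect((p[:,:2]*1000).astype(np.float32))
        print(tag,st[i,4],'c',np.round(r[0],1),'size',np.round(r[1],1),'ang',round(r[2],1),'z',np.round(np.percentile(p[:,2],[5,50,95]),4),'mean',np.round(p.mean(0),4))
E
python3 - <<'E'
from m import *
s=np.load('/tmp/top.npz');W=cloud(s)
def at(u,v):return np.round(W[v,u],4)
for n,p in dict(can=(195,250),bottle=(235,257),old=(230,231),fresh=(330,288),tray=(412,290),stap=(144,231),pot=(272,184),gun=(487,285),counter=(360,290),till=(390,230),edge=(300,320)).items():print(n,at(*p))
x,y=W[231,230,:2]
D=(x-.15,x+.12,y-.14,y+.14)
rect(W,D,.15,.22,'cantop')
rect(W,D,.1,.16,'bottle')
rect(W,D,.04,.075,'old')
rect(W,D,.012,.025,'disp')
x,y=W[288,330,:2];rect(W,(x-.08,x+.08,y-.08,y+.08),.03,.06,'fresh')
x,y=W[290,412,:2];rect(W,(x-.12,x+.12,y-.14,y+.14),.015,.04,'tray')
x,y=W[231,144,:2];rect(W,(x-.12,x+.12,y-.1,y+.14),.015,.06,'stap')
x,y=W[184,272,:2];rect(W,(x-.06,x+.06,y-.06,y+.06),.03,.06,'pot')
f=s['frame'][:,:,::-1]
cv2.imwrite('pics/c1.png',cv2.resize(f[190:320,170:360],None,fx=4,fy=4,interpolation=cv2.INTER_CUBIC))
E
```

```text
can [0.5513 0.2762 0.2127]
bottle [0.5387 0.201  0.1247]
old [0.6071 0.2246 0.0615]
fresh [ 0.4622 -0.0289  0.051 ]
tray [ 4.554e-01 -2.461e-01  1.000e-04]
stap [0.6086 0.4445 0.0491]
pot [0.7304 0.1202 0.0462]
gun [ 0.4689 -0.4328  0.034 ]
counter [ 0.4559 -0.1084  0.0081]
till [ 0.6051 -0.1761  0.1046]
edge [ 0.3779  0.0492 -0.0023]
cantop 483 c [556.1 283.6] size [51.3 47.4] ang 0.5 z [0.1622 0.2084 0.2145] mean [0.5549 0.28   0.1966]
cantop 128 c [542.1 197.4] size [18.9 48.4] ang 0.6 z [0.1539 0.1618 0.1667] mean [0.5439 0.2008 0.1613]
bottle 110 c [552.7 270.4] size [20.7 51.7] ang 76.7 z [0.1027 0.1309 0.1569] mean [0.5513 0.2659 0.1305]
bottle 176 c [540.9 207.3] size [62.3 36.8] ang 76.7 z [0.1007 0.1205 0.1594] mean [0.5402 0.2027 0.1227]
old 116 c [715.8 121. ] size [21.4 48.5] ang 3.2 z [0.0407 0.044  0.0485] mean [0.7173 0.1223 0.0442]
old 361 c [603.2 235.2] size [81.4 29.4] ang 78.7 z [0.0513 0.0591 0.064 ] mean [0.6023 0.2339 0.0585]
old 53 c [554.2 267.7] size [15.4 48.4] ang 81.9 z [0.0436 0.0574 0.0729] mean [0.5529 0.2652 0.0581]
disp 1650 c [571.9 242.1] size [165.6 146.8] ang 79.1 z [0.0127 0.0186 0.0235] mean [0.5784 0.2345 0.0183]
fresh 344 c [463.1 -30.2] size [79.1 28.8] ang 86.7 z [0.0381 0.0482 0.0524] mean [ 0.4629 -0.0302  0.0475]
tray 288 c [ 562.5 -245.9] size [ 16.  277.6] ang 0.2 z [0.0157 0.0215 0.0348] mean [ 0.5639 -0.1999  0.0231]
tray 493 c [ 452.  -243.7] size [172.3 122. ] ang 85.1 z [0.0218 0.0296 0.0339] mean [ 0.4512 -0.248   0.029 ]
stap 647 c [611.7 454.2] size [132.   31.7] ang 48.0 z [0.0341 0.0446 0.0497] mean [0.6112 0.4514 0.0437]
pot 347 c [731.5 121.1] size [51.8 52.9] ang 89.3 z [0.0373 0.0437 0.0485] mean [0.7307 0.1214 0.0433]
```

View pics/c1.png

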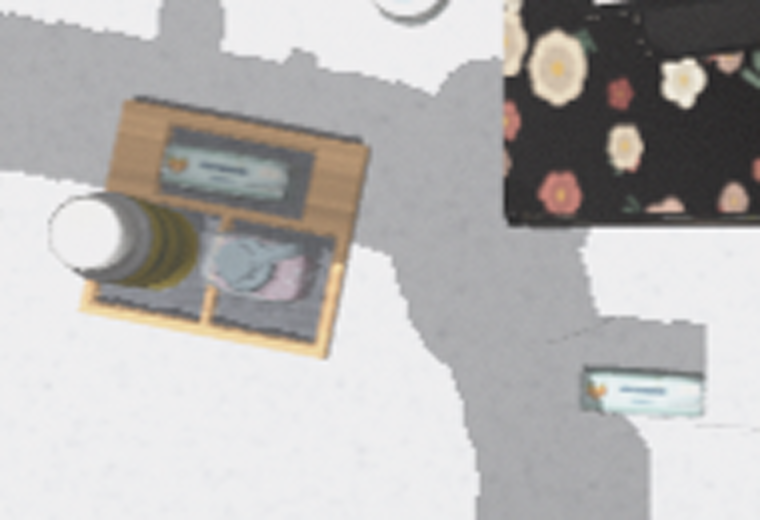

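>>> drive_tool:
  increments:
    - [-0.02, -0.008, -0.01, 0, 0]
    - [-0.03, -0.013, -0.01, 0, 0]
    - [-0.035, -0.0155, -0.005, 0, 0]
    - [-0.035, -0.0155, -0.005, 0, 0]
    - [-0.035, -0.0155, -0.005, 0, 0]
    - [-0.035, -0.0155, -0.005, 0, 0]
    - [-0.035, -0.0155, -0.005, 0, 0]
    - [-0.035, -0.0155, -0.005, 0, 0]
    - [-0.035, -0.0155, -0.005, 0, 0]
    - [-0.035, -0.0155, -0.005, 0, 0]
    - [-0.035, -0.0155, 0, 0, 0]
    - [-0.025, -0.01, 0, 0, 0]

```text
time: 1.1
ee_pos: [0.5458, 0.2906, 0.2915]
orientation: [0.196, 0.981, -0.001, 0.001]
contact_force: [-0.2, -0.5, -0.6]
finger_gap: 0.0849
grip_force: 0.0
```

>>> drive_tool:
  increments:
    - [0, 0, 0, 0.06, 0]
    - [0, 0, 0, 0.12, 0]
    - [0, 0, 0, 0.12, 0]
    - [0, 0, 0, 0.12, 0]
    - [0, 0, 0, 0.12, 0]
    - [0, 0, 0, 0.12, 0]
    - [0, 0, 0, 0.12, 0]
    - [0, 0, 0, 0.12, 0]
    - [0, 0, 0, 0.12, 0]
    - [0, 0, 0, 0.12, 0]
    - [0, 0, 0, 0.12, 0]
    - [0, 0, 0, 0.11, 0]

```text
time: 2.1
ee_pos: [0.543, 0.2947, 0.2908]
orientation: [0.773, 0.635, -0.001, -0.0]
contact_force: [-0.8, -0.9, -0.8]
finger_gap: 0.0855
grip_force: 0.0
```

```bash
cat >> h.py <<'E'
def pose():
    from scipy.spatial.transform import Rotation as R
    o=bot.get_obs();M=R.from_quat(o['orientation']).as_matrix()
    return o,M
def to(target,yaw=None):
    "print tool-frame shift to world target; yaw=deg wanted for tool y dir (mod 180)"
    o,M=pose();d=M.T@(np.array(target)-o['ee_pos'])
    a=np.degrees(np.arctan2(M[1,1],M[0,1]))
    print('shift',np.round(d,4),'ydir',round(a,2),'turn',None if yaw is None else round(np.radians((a-yaw+90)%180-90),3))
E
python3 - <<'E'
from m import *
o,M=pose();print(o['time'],o['ee_pos'],np.round(M,3),o['joints'])
to((.553,.2845,.28),-11)
s=snap('wrist','w1.png');c=np.linalg.inv(s['view']);print(c[:3,3],c[:3,:3])
W=cloud(s);print(np.nanmin(W.reshape(-1,3),0),np.nanmax(W.reshape(-1,3),0))
D=(.45,.68,.12,.36)
rect(W,D,.205,.225,'cantop')
rect(W,D,.1,.18,'bottle')
rect(W,D,.05,.07,'old')
rect(W,D,.014,.025,'disp')
rect(W,D,.026,.045,'strip')
E
```

```text
2.1 [0.5429975  0.29470628 0.29075331] [[ 0.195  0.981 -0.001]
 [ 0.981 -0.195 -0.001]
 [-0.001 -0.001 -1.   ]] [-0.80747761  0.23420071  0.32494851  1.45541784 -0.07451868  1.46513886
 -0.67868402]
shift [-0.0081  0.0118  0.0107] ydir -11.22 turn -0.004
[0.55879657 0.36822375 0.43341605] [[ 9.80644244e-01  1.86855295e-01  5.84975713e-02]
 [-1.95798026e-01  9.35843254e-01  2.93019688e-01]
 [ 7.72270753e-06 -2.98801779e-01  9.54315198e-01]]
[-0.99310965 -0.92541305 -0.92723308] [0.93327255 0.97074414 0.38930764]
cantop 3043 c [556.4 287.3] size [42.6 42.5] ang 54.5 z [0.2079 0.2115 0.2129] mean [0.5567 0.2891 0.2112]
bottle 1510 c [557.  296.3] size [35.5 53.4] ang 87.2 z [0.1095 0.1656 0.1756] mean [0.5572 0.3061 0.1544]
bottle 1633 c [540.2 204.9] size [48.8 35.6] ang 78.9 z [0.1084 0.1503 0.1628] mean [0.5425 0.214  0.1421]
old 106 c [557.5 306.1] size [14.9 47.9] ang 86.9 z [0.0517 0.0608 0.0686] mean [0.5561 0.3099 0.0601]
old 1549 c [602.7 237.9] size [78.7 26.2] ang 80.7 z [0.057  0.0591 0.0607] mean [0.603  0.2406 0.059 ]
disp 5216 c [571.7 244.1] size [161.2 147.1] ang 78.8 z [0.0172 0.0201 0.0215] mean [0.5901 0.2546 0.0198]
strip 85 c [557.2 306.9] size [13.5 46.2] ang 87.6 z [0.0273 0.0359 0.0435] mean [0.5577 0.31   0.0357]
strip 103 c [604.5 273.6] size [31.8 13.6] ang 24.6 z [0.0265 0.0381 0.0443] mean [0.6067 0.2747 0.0368]
```

View pics/w1.png

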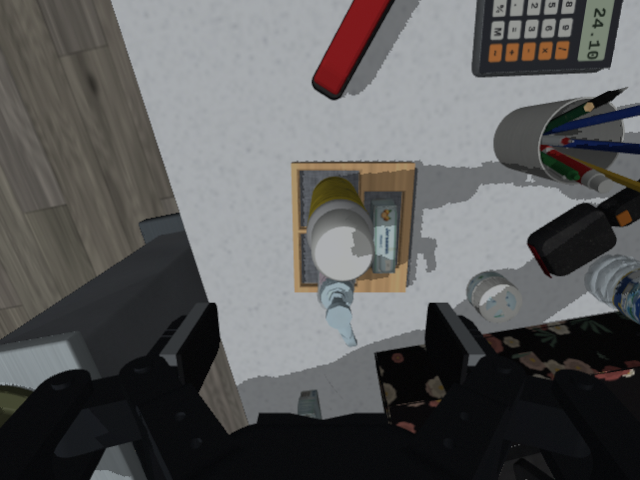

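Wrist view: can cap at (340,245), bottle pump (338,300) with its nozzle along display −y, old box (385,232); no strip rises above the plinth top. Gripping the can.

>>> drive_tool:
  increments:
    - [-0.0046, 0.0146, 0.01, 0, 0]
    - [0, 0, 0.03, 0, 0]
    - [0, 0, 0.03, 0, 0]
    - [0, 0, 0.03, 0, 0]
    - [0, 0, 0.021, 0, 0]
    - [0, 0, 0, 0, 0]
    - [0, 0, 0, 0, 255]
    - [0, 0, 0, 0, 255]
    - [0, 0, 0, 0, 255]
    - [0, 0, 0, 0, 255]
    - [0, 0, 0, 0, 255]
    - [0, 0, 0, 0, 255]
  squeeze: 60

```text
time: 3.15
ee_pos: [0.5579, 0.2885, 0.173]
orientation: [0.771, 0.637, 0.002, 0.0]
contact_force: [-1.1, 0.1, 6.7]
finger_gap: 0.0426
grip_force: 61.9
```

>>> drive_tool:
  increments:
    - [0, 0, 0, 0, 255]
    - [0, 0, 0, 0, 255]
    - [0, 0, 0, 0, 255]

```text
time: 3.4
ee_pos: [0.5579, 0.2885, 0.1729]
orientation: [0.771, 0.637, 0.002, 0.0]
contact_force: [-0.9, -0.2, 5.9]
finger_gap: 0.0425
grip_force: 61.9
```

>>> drive_tool:
  increments:
    - [0, 0, -0.01, 0, 255]
    - [0, 0, -0.02, 0, 255]
    - [0, 0, -0.02, 0, 255]
    - [0.003, -0.008, 0, 0, 255]
    - [0.008, -0.018, 0, 0, 255]
    - [0.011, -0.026, 0, 0, 255]
    - [0.011, -0.026, 0, 0, 255]
    - [0.011, -0.026, 0, 0, 255]
    - [0.006, -0.015, 0, 0, 255]
    - [0.003, -0.007, 0, 0, 255]
    - [0, 0, 0, 0, 255]
    - [0, 0, 0, 0, 255]

```text
time: 4.4
ee_pos: [0.4434, 0.3626, 0.2199]
orientation: [0.771, 0.637, -0.0, 0.001]
contact_force: [0.6, -0.9, -3.3]
finger_gap: 0.0428
grip_force: 61.9
```

>>> drive_tool:
  increments:
    - [0, 0, 0.01, 0, 255]
    - [0, 0, 0.02, 0, 255]
    - [0, 0, 0.015, 0, 255]
    - [0, 0, 0.008, 0, 255]
    - [0, 0, 0.003, 0, 255]
    - [0, 0, 0, 0, 255]
    - [0, 0, 0, 0, 255]

```text
time: 4.98
ee_pos: [0.4439, 0.3632, 0.1648]
orientation: [0.771, 0.636, 0.001, 0.0]
contact_force: [0.6, 0.4, -2.8]
finger_gap: 0.0426
grip_force: 61.9
```

>>> drive_tool:
  increments:
    - [0, 0, 0.0015, 0, 255]
    - [0, 0, 0.001, 0, 255]
    - [0, 0, 0, 0, 255]

```text
time: 5.23
ee_pos: [0.4432, 0.3635, 0.1621]
orientation: [0.771, 0.637, 0.0, -0.0]
contact_force: [-0.1, -0.7, -3.7]
finger_gap: 0.0428
grip_force: 61.9
```

>>> drive_tool:
  increments:
    - [0, 0, 0.0008, 0, 255]
    - [0, 0, 0.0007, 0, 255]
    - [0, 0, 0, 0, 255]

```text
time: 5.48
ee_pos: [0.4433, 0.364, 0.1621]
orientation: [0.771, 0.637, 0.001, -0.0]
contact_force: [-1.5, -1.4, 4.6]
finger_gap: 0.0426
grip_force: 63.0
```

>>> drive_tool:
  increments:
    - [0, 0, 0, 0, 0]
    - [0, 0, 0, 0, 0]
    - [0, 0, 0, 0, 0]
    - [0, 0, 0, 0, 0]
    - [0, 0, -0.02, 0, 0]
    - [0, 0, -0.04, 0, 0]
    - [0, 0, -0.04, 0, 0]
    - [-0.01, 0.01, -0.01, 0, 0]
    - [-0.025, 0.02, 0, 0, 0]
    - [-0.025, 0.023, 0, 0, 0]
    - [-0.025, 0.025, 0, 0, 0]
    - [-0.025, 0.025, 0, 0, 0]

```text
time: 6.48
ee_pos: [0.5241, 0.2346, 0.2706]
orientation: [0.771, 0.637, 0.001, 0.0]
contact_force: [1.4, 1.2, -0.0]
finger_gap: 0.0856
grip_force: 0.0
```

>>> drive_tool:
  increments:
    - [-0.015, 0.015, 0, 0, 0]
    - [-0.007, 0.005, 0, 0, 0]
    - [0, 0, 0, 0, 0]
    - [0, 0, 0, 0, 0]

```text
time: 6.82
ee_pos: [0.5383, 0.2116, 0.2702]
orientation: [0.771, 0.637, 0.0, -0.001]
contact_force: [-0.1, 1.0, -0.0]
finger_gap: 0.0859
grip_force: 0.0
```

Run:
```python
from m import *
o,M=pose();print(o['time'],o['ee_pos'])
s=snap('wrist','w2.png')
W=cloud(s)
D=(.45,.68,.12,.36)
for zl,zh in((.154,.175),(.145,.154),(.112,.126),(.08,.112)):rect(W,D,zl,zh,'bottle%g'%zl)
rect(W,D,.055,.07,'old')
rect(W,D,.014,.025,'disp')
rect(W,(.35,.53,.3,.45),.19,.21,'can')
to((.54,.209,.097),-11.1)
```

```text
6.8167 [0.53833442 0.21157006 0.27019173]
bottle0.154 961 c [460.1 348.3] size [28.8  8.6] ang 51.3 z [0.1548 0.1613 0.1737] mean [0.4601 0.3491 0.1629]
bottle0.154 1152 c [541.7 200.8] size [47.3 22.5] ang 88.6 z [0.158  0.1618 0.1633] mean [0.5436 0.2065 0.1613]
bottle0.145 288 c [461.5 347. ] size [30.1  5.8] ang 49.7 z [0.1455 0.1491 0.1537] mean [0.4621 0.3471 0.1494]
bottle0.112 294 c [461.8 346.8] size [30.1  5.4] ang 50.6 z [0.1127 0.1192 0.1254] mean [0.4625 0.347  0.1192]
bottle0.112 575 c [542.7 217.2] size [25. 32.] ang 80.3 z [0.1147 0.1242 0.1258] mean [0.5431 0.2207 0.123 ]
bottle0.08 540 c [461.6 346.8] size [30.2  5.5] ang 50.7 z [0.0819 0.0974 0.1106] mean [0.4623 0.3468 0.0968]
bottle0.08 1155 c [542.  213.6] size [60.7 37.3] ang 78.3 z [0.09   0.099  0.1073] mean [0.5444 0.2282 0.0988]
old 184 c [461.7 346.8] size [29.8  5.4] ang 50.7 z [0.0559 0.0626 0.0693] mean [0.4624 0.3468 0.0625]
old 2137 c [602.6 237.5] size [79.1 26.8] ang 80.0 z [0.0572 0.0591 0.0607] mean [0.6026 0.2388 0.0591]
old 52 c [548.1 241.1] size [ 4.2 31.5] ang 78.6 z [0.056  0.063  0.0669] mean [0.5475 0.2425 0.0622]
disp 93 c [462.  346.9] size [29.7  4.7] ang 51.4 z [0.0153 0.0198 0.0246] mean [0.4623 0.3464 0.0196]
disp 7851 c [571.8 243.3] size [162.4 147.3] ang 78.7 z [0.0177 0.0201 0.0216] mean [0.5875 0.2507 0.0199]
can 4796 c [442.1 356.8] size [31.2 43.7] ang 82.2 z [0.1933 0.2003 0.2019] mean [0.4449 0.3573 0.1995]
shift [-0.0033  0.003   0.1731] ydir -10.74 turn 0.006
```

View pics/w2.png

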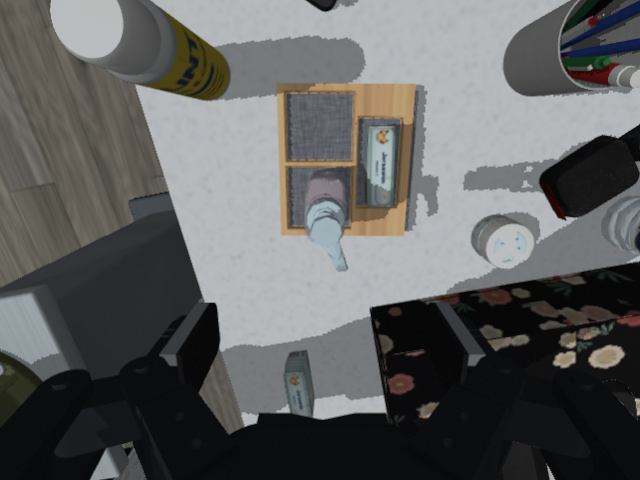

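>>> drive_tool:
  increments:
    - [0.0026, 0.0033, 0.02, 0, 0]
    - [0, 0, 0.035, 0, 0]
    - [0, 0, 0.035, 0, 0]
    - [0, 0, 0.035, 0, 0]
    - [0, 0, 0.03, 0, 0]
    - [0, 0, 0.013, 0, 0]
    - [0, 0, 0.005, 0, 0]
    - [0, 0, 0, 0, 0]
  squeeze: 40

```text
time: 7.53
ee_pos: [0.5418, 0.2137, 0.0969]
orientation: [0.77, 0.638, -0.001, -0.0]
contact_force: [-0.2, 0.3, 0.0]
finger_gap: 0.0852
grip_force: 0.0
```

>>> drive_tool:
  increments:
    - [0, 0, 0, 0, 255]
    - [0, 0, 0, 0, 255]
    - [0, 0, 0, 0, 255]
    - [0, 0, 0, 0, 255]
    - [0, 0, 0, 0, 255]
    - [0, 0, 0, 0, 255]
    - [0, 0, 0, 0, 255]

```text
time: 8.12
ee_pos: [0.5431, 0.2129, 0.0988]
orientation: [0.771, 0.637, 0.001, -0.0]
contact_force: [-1.4, 0.6, 6.1]
finger_gap: 0.0309
grip_force: 38.9
```

>>> drive_tool:
  increments:
    - [0, 0, -0.01, 0, 255]
    - [0, 0, -0.02, 0, 255]
    - [0, 0, -0.02, 0, 255]
    - [-0.008, -0.003, 0, 0, 255]
    - [-0.018, -0.007, 0, 0, 255]
    - [-0.026, -0.01, 0, 0, 255]
    - [-0.026, -0.01, 0, 0, 255]
    - [-0.026, -0.01, 0, 0, 255]
    - [-0.018, -0.007, 0, 0, 255]
    - [-0.01, -0.004, 0, 0, 255]
    - [-0.004, -0.0015, 0, 0, 255]
    - [0, 0, 0, 0, 255]

```text
time: 9.12
ee_pos: [0.4651, 0.0884, 0.1473]
orientation: [0.771, 0.636, 0.0, -0.0]
contact_force: [-0.5, 0.4, -1.9]
finger_gap: 0.0308
grip_force: 39.1
```

>>> drive_tool:
  increments:
    - [0, 0, 0.01, 0, 255]
    - [0, 0, 0.02, 0, 255]
    - [0, 0, 0.015, 0, 255]
    - [0, 0, 0.008, 0, 255]
    - [0, 0, 0.003, 0, 255]
    - [0, 0, 0, 0, 255]
    - [0, 0, 0, 0, 255]

```text
time: 9.7
ee_pos: [0.4659, 0.0892, 0.0916]
orientation: [0.771, 0.637, 0.0, 0.0]
contact_force: [1.1, -0.6, -1.2]
finger_gap: 0.031
grip_force: 39.1
```

>>> drive_tool:
  increments:
    - [0, 0, 0.002, 0, 255]
    - [0, 0, 0.001, 0, 255]
    - [0, 0, 0, 0, 255]

```text
time: 9.95
ee_pos: [0.4657, 0.0889, 0.0887]
orientation: [0.771, 0.637, 0.0, 0.0]
contact_force: [0.7, -0.7, -2.1]
finger_gap: 0.031
grip_force: 39.1
```

>>> drive_tool:
  increments:
    - [0, 0, 0.001, 0, 255]
    - [0, 0, 0, 0, 255]

```text
time: 10.12
ee_pos: [0.4658, 0.0889, 0.0878]
orientation: [0.771, 0.637, 0.001, 0.0]
contact_force: [-0.7, 0.5, -0.2]
finger_gap: 0.0306
grip_force: 39.4
```

>>> drive_tool:
  increments:
    - [0, 0, 0.0005, 0, 0]
    - [0, 0, 0, 0, 0]
    - [0, 0, 0, 0, 0]
    - [0, 0, 0, 0, 0]
    - [0, 0, -0.02, 0, 0]
    - [0, 0, -0.035, 0, 0]
    - [0, 0, -0.035, 0, 0]
    - [0, 0, -0.03, 0, 0]
    - [0.015, 0.009, 0, 0, 0]
    - [0.028, 0.0175, 0, 0, 0]
    - [0.03, 0.019, 0, 0, 0]
    - [0.03, 0.019, 0, 0, 0]

```text
time: 11.12
ee_pos: [0.5492, 0.1789, 0.2074]
orientation: [0.771, 0.637, 0.001, -0.0]
contact_force: [0.8, -0.1, 1.0]
finger_gap: 0.0855
grip_force: 0.0
```

>>> drive_tool:
  increments:
    - [0.03, 0.019, 0, 0, 0]
    - [0.025, 0.016, 0, 0, 0]
    - [0.014, 0.0075, 0, 0, 0]
    - [0, 0, 0, 0, 0]
    - [0, 0, 0, 0, 0]

```text
time: 11.53
ee_pos: [0.6027, 0.2377, 0.2059]
orientation: [0.771, 0.637, -0.001, 0.0]
contact_force: [-0.2, 0.4, 0.4]
finger_gap: 0.0851
grip_force: 0.0
```

Run:
```python
from m import *
o,M=pose();print(o['time'],o['ee_pos'])
s=snap('wrist');W=cloud(s);t=snap('top','t2.png');T=cloud(t)
D=(.48,.70,.12,.36)
rect(W,D,.05,.07,'oldW');rect(T,D,.05,.07,'oldT')
rect(W,D,.014,.025,'disp')
rect(T,(.4,.55,.03,.15),.14,.18,'nozzle');rect(T,(.4,.55,.03,.15),.02,.18,'bottle')
rect(T,(.35,.53,.3,.45),.19,.21,'can')
cv2.imwrite('pics/c2.png',cv2.hconcat([cv2.resize(s['frame'][:,:,::-1],(400,300)),cv2.resize(t['frame'][150:330,140:380,::-1],(400,300))]))
to((.603,.237,.035),-10.5)
```

```text
11.5333 [0.60271529 0.23774806 0.20592671]
oldW 2879 c [602.9 237.5] size [79.6 27.6] ang 79.8 z [0.0565 0.059  0.0605] mean [0.6035 0.2398 0.0588]
oldT 277 c [602.3 230.2] size [69.7 27.7] ang 81.1 z [0.053  0.059  0.0632] mean [0.6009 0.2275 0.0587]
disp 10349 c [571.7 243.6] size [162.5 147.3] ang 78.6 z [0.0174 0.02   0.0214] mean [0.5844 0.2493 0.0198]
nozzle 123 c [464.6  73.5] size [49.4 18.8] ang 89.8 z [0.1457 0.151  0.1554] mean [0.4667 0.078  0.1508]
bottle 378 c [464.   84.2] size [65.8 38.6] ang 77.2 z [0.079  0.097  0.1538] mean [0.4654 0.0834 0.1111]
can 206 c [441.3 366.6] size [42.  29.2] ang 12.8 z [0.1959 0.2003 0.2046] mean [0.4414 0.3648 0.2003]
shift [0.0012 0.0003 0.1718] ydir -10.97 turn -0.008
```

View pics/c2.png

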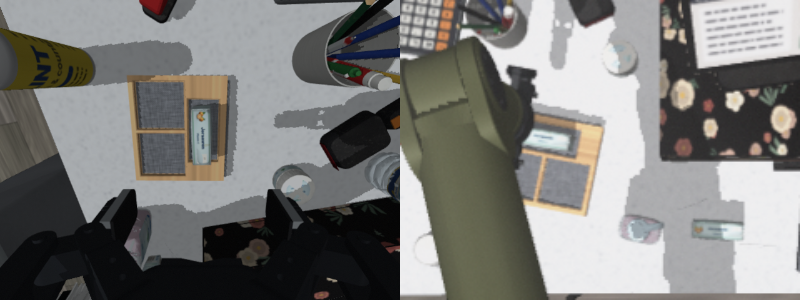

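Can and bottle stand upright on the counter; the old box (left panel at (202,135)) is free. Grasping it.

>>> drive_tool:
  increments:
    - [-0.0004, 0.0004, 0.02, -0.013, 0]
    - [0, 0, 0.035, 0, 0]
    - [0, 0, 0.035, 0, 0]
    - [0, 0, 0.035, 0, 0]
    - [0, 0, 0.03, 0, 0]
    - [0, 0, 0.017, 0, 0]
    - [0, 0, 0.01, 0, 0]
    - [0, 0, 0, 0, 0]
  squeeze: 25

```text
time: 12.3
ee_pos: [0.6015, 0.2353, 0.023]
orientation: [0.767, 0.641, -0.002, -0.0]
contact_force: [0.2, -0.3, 0.1]
finger_gap: 0.0853
grip_force: 0.0
```

>>> drive_tool:
  increments:
    - [0, 0, 0, 0, 255]
    - [0, 0, 0, 0, 255]
    - [0, 0, 0, 0, 255]
    - [0, 0, 0, 0, 255]
    - [0, 0, 0, 0, 255]
    - [0, 0, 0, 0, 255]
    - [0, 0, 0, 0, 255]

```text
time: 12.88
ee_pos: [0.6041, 0.2375, 0.0263]
orientation: [0.767, 0.642, 0.001, 0.0]
contact_force: [-0.4, 0.1, 6.2]
finger_gap: 0.0305
grip_force: 26.2
```

>>> drive_tool:
  increments:
    - [0, 0, -0.01, 0, 255]
    - [0, 0, -0.02, 0, 255]
    - [0, 0, -0.03, 0, 255]
    - [0, 0, -0.035, 0, 255]
    - [0, 0, -0.035, 0, 255]
    - [0, 0, -0.035, 0, 255]
    - [0, 0, -0.035, 0, 255]
    - [-0.01, 0, -0.03, 0, 255]
    - [-0.025, -0.003, -0.01, 0, 255]
    - [-0.035, -0.005, 0, 0, 255]
    - [-0.038, -0.005, 0, 0, 255]
    - [-0.038, -0.005, 0, 0, 255]

```text
time: 13.88
ee_pos: [0.559, 0.0952, 0.2653]
orientation: [0.767, 0.642, 0.0, 0.0]
contact_force: [0.3, -1.3, 0.1]
finger_gap: 0.0301
grip_force: 25.4
```

>>> drive_tool:
  increments:
    - [-0.038, -0.005, 0, 0, 255]
    - [-0.038, -0.005, 0, 0, 255]
    - [-0.038, -0.005, 0, 0, 255]
    - [-0.038, -0.005, 0, 0, 255]
    - [-0.038, -0.005, 0, 0, 255]
    - [-0.038, -0.005, 0, 0, 255]
    - [-0.038, -0.005, 0, 0, 255]
    - [-0.035, -0.005, 0, 0, 255]
    - [-0.03, -0.004, 0, 0, 255]
    - [-0.019, -0.002, 0, 0, 255]
    - [-0.005, 0, 0, 0, 255]
    - [0, 0, 0, -0.09, 255]

```text
time: 14.88
ee_pos: [0.4511, -0.2466, 0.2651]
orientation: [0.738, 0.674, 0.0, 0.0]
contact_force: [0.8, 0.0, -0.4]
finger_gap: 0.0302
grip_force: 25.4
```

Run:
```python
from m import *
o,M=pose();print(o['time'],o['ee_pos'],o['finger_gap'],o['joints'])
to((.452,-.244,.0205),-4.9)
s=snap('wrist','w3.png');W=cloud(s)
rect(W,(.35,.56,-.38,-.1),.02,.036,'tray')
rect(W,(.38,.53,-.1,.06),.035,.06,'fresh')
```

```text
14.8833 [ 0.45109398 -0.24658805  0.26511109] 0.030175791565242423 [-0.31773751 -0.0064133   0.77191183  1.75607502  0.00421492  1.38991803
  0.36306177]
shift [0.0026 0.0006 0.2446] ydir -5.18 turn -0.005
tray 140 c [ 555.5 -142.7] size [50.6  3.6] ang 89.3 z [0.0201 0.0208 0.0221] mean [ 0.5559 -0.1421  0.0209]
tray 2371 c [ 451.5 -241.8] size [171.9 122.6] ang 84.9 z [0.027  0.0289 0.0304] mean [ 0.454  -0.2198  0.0288]
tray 159 c [ 555.8 -198. ] size [ 3.8 56.4] ang 0.2 z [0.0201 0.0207 0.0218] mean [ 0.5558 -0.1972  0.0208]
fresh 296 c [459.6 -66.1] size [ 5.3 25.8] ang 86.1 z [0.0367 0.046  0.0486] mean [ 0.4598 -0.0667  0.0444]
```

View pics/w3.png

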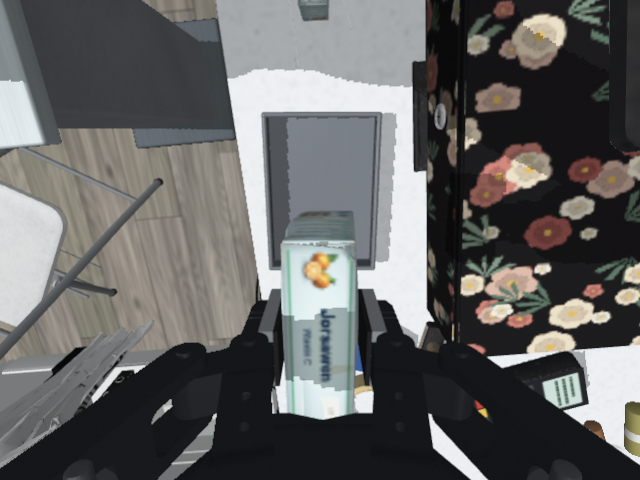

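>>> drive_tool:
  increments:
    - [0.0045, 0.0004, 0.015, 0, 255]
    - [0, 0, 0.03, 0, 255]
    - [0, 0, 0.035, 0, 255]
    - [0, 0, 0.035, 0, 255]
    - [0, 0, 0.035, 0, 255]
    - [0, 0, 0.035, 0, 255]
    - [0, 0, 0.03, 0, 255]
    - [0, 0, 0.015, 0, 255]
    - [0, 0, 0.008, 0, 255]
    - [0, 0, 0.004, 0, 255]
    - [0, 0, 0, 0, 255]

```text
time: 15.85
ee_pos: [0.4532, -0.2397, 0.0227]
orientation: [0.737, 0.676, -0.0, -0.0]
contact_force: [0.9, 0.1, -0.1]
finger_gap: 0.03
grip_force: 25.4
```

>>> drive_tool:
  increments:
    - [0, 0, 0.002, 0, 255]
    - [0, 0, 0.001, 0, 255]
    - [0, 0, 0, 0, 255]

```text
time: 16.1
ee_pos: [0.4536, -0.2405, 0.0207]
orientation: [0.737, 0.676, 0.001, 0.001]
contact_force: [-0.2, 0.2, -0.6]
finger_gap: 0.0299
grip_force: 25.4
```

>>> drive_tool:
  increments:
    - [0, 0, 0.0015, 0, 255]
    - [0, 0, 0.0005, 0, 255]
    - [0, 0, 0, 0, 255]

```text
time: 16.35
ee_pos: [0.4532, -0.2405, 0.0182]
orientation: [0.737, 0.676, 0.0, 0.0]
contact_force: [-0.7, 0.8, 1.8]
finger_gap: 0.0304
grip_force: 25.6
```

>>> drive_tool:
  increments:
    - [0, 0, 0, 0, 110]
    - [0, 0, 0, 0, 110]
    - [0, 0, 0, 0, 110]
    - [0, 0, -0.015, 0, 110]
    - [0, 0, -0.03, 0, 110]
    - [0, 0, -0.035, 0, 0]
    - [0, 0, -0.035, 0, 0]
    - [0, 0, -0.035, 0, 0]
    - [0, 0, -0.03, 0, 0]
    - [0.015, 0, 0, 0, 0]
    - [0.03, 0, 0, 0, 0]
    - [0.035, -0.002, 0, 0, 0]

```text
time: 17.35
ee_pos: [0.4579, -0.1617, 0.1987]
orientation: [0.739, 0.674, 0.001, 0.001]
contact_force: [0.4, 0.8, -1.2]
finger_gap: 0.0854
grip_force: 0.0
```

>>> drive_tool:
  increments:
    - [0.035, -0.002, 0, 0, 0]
    - [0.035, -0.002, 0, 0, 0]
    - [0.03, -0.0015, 0, 0, 0]
    - [0.02, -0.001, 0, 0, 0]
    - [0.0105, 0, 0, 0, 0]
    - [0, 0, 0, -0.03, 0]
    - [0, 0, 0, 0, 0]

```text
time: 17.93
ee_pos: [0.4627, -0.0301, 0.1977]
orientation: [0.726, 0.687, -0.0, 0.0]
contact_force: [0.8, -0.9, -1.4]
finger_gap: 0.0856
grip_force: 0.0
```

Run:
```python
from m import *
o,M=pose();print(o['time'],o['ee_pos'],o['finger_gap'])
s=snap('wrist');W=cloud(s);t=snap('top','t3.png');T=cloud(t)
rect(W,(.38,.56,-.12,.04),.04,.06,'freshW')
rect(T,(.38,.56,-.12,.04),.04,.06,'freshT')
rect(T,(.38,.53,-.33,-.16),.038,.07,'oldT')
to((.463,-.03,.013),-3.5)
cv2.imwrite('pics/c3.png',cv2.hconcat([cv2.resize(s['frame'][:,:,::-1],(400,300)),cv2.resize(t['frame'][200:350,280:480,::-1],(400,300))]))
```

```text
17.9333 [ 0.46267076 -0.03008065  0.19772388] 0.08563526011238178
freshW 2824 c [462.2 -28.3] size [79.2 27.8] ang 85.5 z [0.0457 0.0481 0.0496] mean [ 0.4619 -0.0262  0.0479]
oldT 347 c [ 453.7 -242. ] size [79.5 28.6] ang 84.9 z [0.044  0.0513 0.0565] mean [ 0.4536 -0.2412  0.0511]
shift [0.0011 0.0003 0.1848] ydir -3.4 turn 0.002
```

View pics/c3.png

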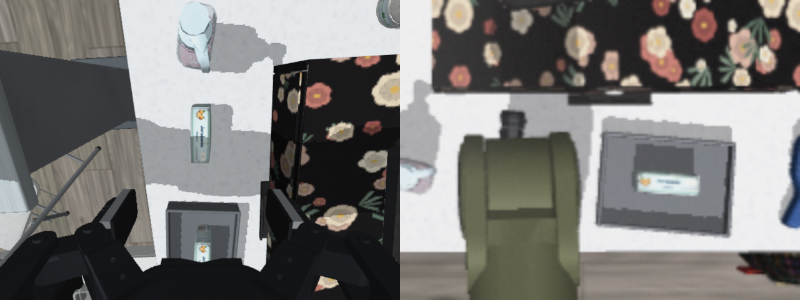

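Old box stands in the tray (right panel (668,183)); the fresh one sits at (202,133) in the wrist panel, gripper above it.

>>> drive_tool:
  increments:
    - [0.0015, -0.0003, 0.02, 0.019, 0]
    - [0, 0, 0.035, 0, 0]
    - [0, 0, 0.035, 0, 0]
    - [0, 0, 0.035, 0, 0]
    - [0, 0, 0.032, 0, 0]
    - [0, 0, 0.018, 0, 0]
    - [0, 0, 0.01, 0, 0]
    - [0, 0, 0, 0, 0]
  squeeze: 25

```text
time: 18.7
ee_pos: [0.4608, -0.0296, 0.011]
orientation: [0.734, 0.679, -0.002, -0.001]
contact_force: [-0.3, -0.5, 0.9]
finger_gap: 0.0854
grip_force: 0.0
```

>>> drive_tool:
  increments:
    - [0, 0, 0, 0, 255]
    - [0, 0, 0, 0, 255]
    - [0, 0, 0, 0, 255]
    - [0, 0, 0, 0, 255]
    - [0, 0, 0, 0, 255]
    - [0, 0, 0, 0, 255]
    - [0, 0, 0, 0, 255]

```text
time: 19.28
ee_pos: [0.4635, -0.0283, 0.014]
orientation: [0.733, 0.68, 0.001, 0.0]
contact_force: [-0.2, -0.4, 6.5]
finger_gap: 0.0306
grip_force: 25.9
```

>>> drive_tool:
  increments:
    - [0, 0, -0.01, 0, 255]
    - [0, 0, -0.02, 0, 255]
    - [0, 0, -0.03, 0, 255]
    - [0, 0, -0.035, 0, 255]
    - [0, 0, -0.035, 0, 255]
    - [0, 0, -0.035, 0, 255]
    - [0, 0, -0.035, 0, 255]
    - [0, 0, -0.03, 0, 255]
    - [0.012, 0.005, -0.02, 0, 255]
    - [0.025, 0.011, 0, 0, 255]
    - [0.034, 0.015, 0, 0, 255]
    - [0.034, 0.015, 0, 0, 255]

```text
time: 20.28
ee_pos: [0.5168, 0.0731, 0.2644]
orientation: [0.734, 0.679, 0.001, 0.0]
contact_force: [0.9, 0.1, 0.8]
finger_gap: 0.0304
grip_force: 25.1
```

>>> drive_tool:
  increments:
    - [0.034, 0.015, 0, 0, 255]
    - [0.034, 0.015, 0, 0, 255]
    - [0.034, 0.015, 0, 0, 255]
    - [0.032, 0.015, 0, 0, 255]
    - [0.022, 0.01, 0, 0, 255]
    - [0.014, 0.0067, 0, 0, 255]
    - [0, 0, 0, 0.06, 255]
    - [0, 0, 0, 0.06, 255]
    - [0, 0, 0, 0, 255]
    - [0, 0, 0, 0, 255]

```text
time: 21.12
ee_pos: [0.6055, 0.2361, 0.2631]
orientation: [0.772, 0.635, -0.0, 0.0]
contact_force: [-0.1, -0.0, -0.3]
finger_gap: 0.0302
grip_force: 25.1
```

Run:
```python
from m import *
o,M=pose();print(o['time'],o['ee_pos'],o['finger_gap'])
to((.607,.2365,.06),-11.3)
s=snap('wrist');W=cloud(s);rect(W,(.48,.7,.1,.36),.014,.025,'disp');rect(W,(.5,.7,.1,.36),.2,.35,'box')
```

```text
21.1167 [0.60545758 0.23612438 0.26313202] 0.030209547816523456
shift [0.0007 0.0014 0.2031] ydir -11.15 turn 0.003
disp 5627 c [571.6 243.4] size [161.1 147.2] ang 78.8 z [0.0175 0.02   0.0214] mean [0.5794 0.2726 0.0198]
box 62948 c [610.1 241. ] size [109.6  74.4] ang 18.6 z [0.2884 0.3244 0.348 ] mean [0.6079 0.2443 0.3214]
box 117 c [583.5 249.6] size [2.7 3.8] ang 82.7 z [0.3462 0.3484 0.3498] mean [0.5837 0.2497 0.3483]
box 113 c [632.9 239.6] size [2.3 5.1] ang 56.6 z [0.3462 0.3487 0.35  ] mean [0.6326 0.24   0.3484]
```

>>> drive_tool:
  increments:
    - [0.0007, 0.0014, 0.02, 0.003, 255]
    - [0, 0, 0.035, 0, 255]
    - [0, 0, 0.035, 0, 255]
    - [0, 0, 0.035, 0, 255]
    - [0, 0, 0.035, 0, 255]
    - [0, 0, 0.03, 0, 255]
    - [0, 0, 0.015, 0, 255]
    - [0, 0, 0.01, 0, 255]
    - [0, 0, 0.008, 0, 255]
    - [0, 0, 0.004, 0, 255]
    - [0, 0, 0, 0, 255]
    - [0, 0, 0, 0, 255]

```text
time: 22.17
ee_pos: [0.608, 0.2371, 0.0371]
orientation: [0.774, 0.633, 0.001, 0.0]
contact_force: [-0.1, 1.0, -0.7]
finger_gap: 0.03
grip_force: 25.1
```

>>> drive_tool:
  increments:
    - [0, 0, 0.004, 0, 255]
    - [0, 0, 0.004, 0, 255]
    - [0, 0, 0.002, 0, 255]
    - [0, 0, 0, 0, 255]

```text
time: 22.5
ee_pos: [0.6068, 0.2368, 0.0254]
orientation: [0.774, 0.633, -0.0, -0.0]
contact_force: [0.4, 0.3, -0.7]
finger_gap: 0.0303
grip_force: 25.1
```

>>> drive_tool:
  increments:
    - [0, 0, 0.0015, 0, 255]
    - [0, 0, 0, 0, 255]

```text
time: 22.67
ee_pos: [0.6072, 0.2369, 0.025]
orientation: [0.774, 0.633, 0.0, -0.0]
contact_force: [-0.8, -0.9, 3.2]
finger_gap: 0.0302
grip_force: 25.6
```

>>> drive_tool:
  increments:
    - [0, 0, 0, 0, 110]
    - [0, 0, 0, 0, 110]
    - [0, 0, 0, 0, 110]
    - [0, 0, -0.015, 0, 110]
    - [0, 0, -0.03, 0, 110]
    - [0, 0, -0.035, 0, 0]
    - [0, 0, -0.035, 0, 0]
    - [0, 0, -0.035, 0, 0]
    - [0, 0, -0.035, 0, 0]
    - [-0.012, -0.008, 0, 0, 0]
    - [-0.025, -0.016, 0, 0, 0]
    - [-0.032, -0.02, 0, 0, 0]

```text
time: 23.67
ee_pos: [0.5507, 0.1792, 0.2096]
orientation: [0.773, 0.634, 0.001, 0.0]
contact_force: [-0.1, -1.3, -0.0]
finger_gap: 0.0853
grip_force: 0.0
```

>>> drive_tool:
  increments:
    - [-0.034, -0.021, 0, 0, 0]
    - [-0.032, -0.02, 0, 0, 0]
    - [-0.025, -0.016, 0, 0, 0]
    - [-0.0132, -0.008, 0, -0.008, 0]
    - [0, 0, 0, 0, 0]
    - [0, 0, 0, 0, 0]

```text
time: 24.17
ee_pos: [0.4661, 0.0885, 0.2098]
orientation: [0.772, 0.636, 0.001, -0.0]
contact_force: [0.4, 0.2, 0.4]
finger_gap: 0.0851
grip_force: 0.0
```

Run:
```python
from m import *
o,M=pose();print(o['time'],o['ee_pos'],o['finger_gap'])
s=snap('wrist');W=cloud(s);t=snap('top','t4.png');T=cloud(t)
B=(.4,.55,.02,.16)
rect(W,B,.142,.165,'noz');rect(W,B,.101,.116,'collar');rect(W,B,.07,.1,'body')
for n,X in(('W',W),('T',T)):
  rect(X,(.53,.68,.14,.33),.05,.07,'fresh'+n);rect(X,(.48,.7,.12,.36),.014,.025,'disp'+n)
to((.4655,.089,.086),-11)
cv2.imwrite('pics/c4.png',cv2.hconcat([cv2.resize(s['frame'][:,:,::-1],(400,300)),cv2.resize(t['frame'][170:320,160:360,::-1],(400,300))]))
```

```text
24.1667 [0.46614434 0.08849699 0.20979405] 0.08508626669186448
noz 1647 c [464.2  77.9] size [45.7 22.5] ang 88.9 z [0.1469 0.1509 0.1522] mean [0.466  0.0833 0.1503]
collar 959 c [464.9  93.1] size [25.9 33.2] ang 79.9 z [0.1038 0.1134 0.1154] mean [0.4659 0.0965 0.1122]
body 1483 c [464.8  91.8] size [56.9 37.6] ang 77.6 z [0.078  0.088  0.0964] mean [0.468  0.1073 0.0878]
body 46 c [476.3  67.4] size [15.3  3.4] ang 81.0 z [0.0826 0.0859 0.0895] mean [0.4764 0.0676 0.0859]
freshW 1923 c [602.1 213.5] size [33.2 26.8] ang 79.4 z [0.0528 0.0586 0.06  ] mean [0.6009 0.2129 0.058 ]
dispW 7137 c [564.2 205.5] size [ 84.5 146.4] ang 78.9 z [0.0176 0.0201 0.0215] mean [0.57   0.196  0.0199]
dispW 191 c [594.7 214.6] size [21.7 50. ] ang 20.9 z [0.0147 0.0199 0.0245] mean [0.5942 0.2111 0.02  ]
freshT 344 c [607.3 235. ] size [83.5 28.1] ang 78.6 z [0.0537 0.0591 0.0641] mean [0.6065 0.2344 0.059 ]
dispT 1330 c [571.7 242.3] size [165.1 146.6] ang 78.9 z [0.0149 0.0197 0.0238] mean [0.5885 0.2443 0.0195]
shift [-0.0009 -0.0012  0.1236] ydir -10.9 turn 0.002
```

View pics/c4.png

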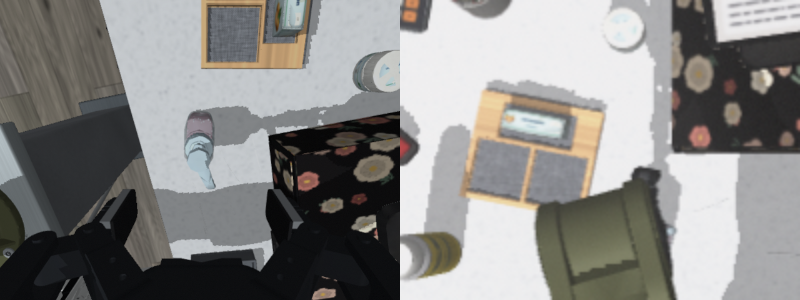

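Fresh box sits squarely in the slot (right panel (535,122)); bottle upright at (200,145) in the wrist panel. Regrasping the bottle.

>>> drive_tool:
  increments:
    - [-0.0005, -0.001, 0.02, 0, 0]
    - [0, 0, 0.035, 0, 0]
    - [0, 0, 0.035, 0, 0]
    - [0, 0, 0.02, 0, 0]
    - [0, 0, 0.01, 0, 0]
    - [0, 0, 0.003, 0, 0]
    - [0, 0, 0, 0, 0]
  squeeze: 40

```text
time: 24.85
ee_pos: [0.4655, 0.0887, 0.0861]
orientation: [0.771, 0.637, -0.0, 0.0]
contact_force: [0.4, -0.4, 0.5]
finger_gap: 0.0854
grip_force: 0.0
```

>>> drive_tool:
  increments:
    - [0, 0, 0, 0, 255]
    - [0, 0, 0, 0, 255]
    - [0, 0, 0, 0, 255]
    - [0, 0, 0, 0, 255]
    - [0, 0, 0, 0, 255]
    - [0, 0, 0, 0, 255]
    - [0, 0, 0, 0, 255]

```text
time: 25.43
ee_pos: [0.4654, 0.0886, 0.0874]
orientation: [0.771, 0.636, 0.001, -0.0]
contact_force: [-1.1, -0.1, 5.8]
finger_gap: 0.0307
grip_force: 38.7
```

>>> drive_tool:
  increments:
    - [0, 0, -0.01, 0, 255]
    - [0, 0, -0.02, 0, 255]
    - [0, 0, -0.02, 0, 255]
    - [0.008, 0.003, 0, 0, 255]
    - [0.018, 0.007, 0, 0, 255]
    - [0.026, 0.0095, 0, 0, 255]
    - [0.026, 0.0095, 0, 0, 255]
    - [0.026, 0.0095, 0, 0, 255]
    - [0.0175, 0.0065, 0, 0, 255]
    - [0.01, 0.0035, 0, 0, 255]
    - [0.0038, 0.0015, 0, 0, 255]
    - [0, 0, 0, 0, 255]

```text
time: 26.43
ee_pos: [0.5396, 0.2119, 0.1357]
orientation: [0.771, 0.637, -0.001, 0.0]
contact_force: [0.2, -0.1, -1.5]
finger_gap: 0.0312
grip_force: 39.1
```

>>> drive_tool:
  increments:
    - [0, 0, 0.01, 0, 255]
    - [0, 0, 0.01, 0, 255]
    - [0, 0, 0, 0, 255]
    - [0, 0, 0, 0, 255]

```text
time: 26.77
ee_pos: [0.5387, 0.2103, 0.1151]
orientation: [0.772, 0.636, -0.001, -0.0]
contact_force: [0.4, -0.2, -0.8]
finger_gap: 0.0308
grip_force: 39.1
```

Run:
```python
from h import *
to((.540,.212,.100),-11.2)
print(bot.get_obs()['ee_pos'])
```

```text
shift [0.0019 0.001  0.0151] ydir -11.02 turn 0.003
[0.53867635 0.21031718 0.11509234]
```

>>> drive_tool:
  increments:
    - [0.001, 0.0005, 0.006, 0, 255]
    - [0, 0, 0.005, 0, 255]
    - [0, 0, 0.002, 0, 255]
    - [0, 0, 0, 0, 255]

```text
time: 27.1
ee_pos: [0.5399, 0.2123, 0.1026]
orientation: [0.771, 0.636, -0.001, -0.0]
contact_force: [0.0, 0.0, -2.0]
finger_gap: 0.0308
grip_force: 39.1
```

>>> drive_tool:
  increments:
    - [0, 0, 0.0015, 0, 255]
    - [0, 0, 0.0015, 0, 255]
    - [0, 0, 0, 0, 255]

```text
time: 27.35
ee_pos: [0.5404, 0.2126, 0.1002]
orientation: [0.771, 0.636, 0.0, -0.0]
contact_force: [-0.1, -0.3, -2.1]
finger_gap: 0.031
grip_force: 39.1
```

>>> drive_tool:
  increments:
    - [0, 0, 0.001, 0, 255]
    - [0, 0, 0.001, 0, 255]
    - [0, 0, 0, 0, 255]

```text
time: 27.6
ee_pos: [0.5406, 0.2126, 0.0985]
orientation: [0.771, 0.636, 0.0, 0.0]
contact_force: [-0.7, -0.5, -1.1]
finger_gap: 0.0309
grip_force: 39.1
```

>>> drive_tool:
  increments:
    - [0, 0, 0.0005, 0, 0]
    - [0, 0, 0, 0, 0]
    - [0, 0, 0, 0, 0]
    - [0, 0, 0, 0, 0]
    - [0, 0, -0.02, 0, 0]
    - [0, 0, -0.035, 0, 0]
    - [0, 0, -0.035, 0, 0]
    - [0, 0, -0.035, 0, 0]
    - [0, 0, -0.035, 0, 0]
    - [0.01, -0.01, -0.015, 0, 0]
    - [0.022, -0.021, 0, 0, 0]
    - [0.026, -0.025, 0, 0, 0]

```text
time: 28.6
ee_pos: [0.4984, 0.2786, 0.2751]
orientation: [0.773, 0.634, 0.002, 0.001]
contact_force: [-0.4, 0.4, 0.0]
finger_gap: 0.0853
grip_force: 0.0
```

>>> drive_tool:
  increments:
    - [0.026, -0.025, 0, 0, 0]
    - [0.026, -0.025, 0, 0, 0]
    - [0.014, -0.013, 0, 0, 0]
    - [0.0062, -0.0051, 0, 0, 0]
    - [0, 0, 0, 0, 0]
    - [0, 0, 0, 0, 0]

```text
time: 29.1
ee_pos: [0.4444, 0.3626, 0.2729]
orientation: [0.772, 0.636, 0.0, 0.001]
contact_force: [0.7, -0.4, 0.0]
finger_gap: 0.0854
grip_force: 0.0
```

Run:
```python
from m import *
o,M=pose();print(o['time'],o['ee_pos'],o['finger_gap'])
s=snap('wrist');W=cloud(s);t=snap('top','t5.png');T=cloud(t)
rect(W,(.35,.53,.3,.45),.195,.21,'can')
rect(T,(.35,.53,.3,.45),.195,.21,'can')
for n,X in(('W',W),('T',T)):
  rect(X,(.5,.59,.15,.26),.09,.12,'bottle'+n)
  rect(X,(.5,.59,.15,.26),.15,.17,'noz'+n)
to((.4433,.364,.16),-11)
cv2.imwrite('pics/c5.png',cv2.hconcat([cv2.resize(s['frame'][:,:,::-1],(400,300)),cv2.resize(t['frame'][170:320,160:360,::-1],(400,300))]))
```

```text
29.1 [0.44436363 0.36264762 0.272869  ] 0.0854449523167245
can 3244 c [441.8 363. ] size [42.6 42.7] ang 7.3 z [0.1971 0.2005 0.2018] mean [0.4422 0.3647 0.2002]
can 281 c [442.5 359.8] size [41.2 40.1] ang 88.9 z [0.1963 0.2003 0.2046] mean [0.4424 0.36   0.2003]
bottleW 280 c [523.3 216.1] size [57.6  9.7] ang 84.4 z [0.0907 0.0954 0.101 ] mean [0.5224 0.2157 0.0959]
bottleT 190 c [539.6 211.7] size [64.  36.9] ang 76.1 z [0.0923 0.0989 0.1121] mean [0.5363 0.2093 0.0998]
nozT 127 c [538.6 196.9] size [21.2 48.2] ang 0.3 z [0.1557 0.1612 0.1651] mean [0.5415 0.2005 0.161 ]
shift [ 0.002  -0.0023  0.1129] ydir -11.16 turn -0.003
```

View pics/c5.png

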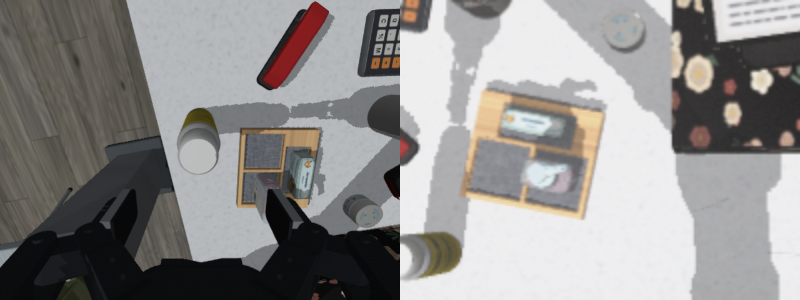

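Bottle back in its pocket (right panel (550,172)), pot and stapler untouched. Picking up the can.

>>> drive_tool:
  increments:
    - [0.0006, -0.0018, 0.01, 0, 0]
    - [0, 0, 0.03, 0, 0]
    - [0, 0, 0.035, 0, 0]
    - [0, 0, 0.025, 0, 0]
    - [0, 0, 0.013, 0, 0]
    - [0, 0, 0, 0, 0]
    - [0, 0, 0, 0, 255]
    - [0, 0, 0, 0, 255]
    - [0, 0, 0, 0, 255]
    - [0, 0, 0, 0, 255]
    - [0, 0, 0, 0, 255]
    - [0, 0, 0, 0, 255]
  squeeze: 60

```text
time: 30.2
ee_pos: [0.4426, 0.3659, 0.1618]
orientation: [0.771, 0.637, 0.002, -0.0]
contact_force: [-0.2, -0.6, 5.6]
finger_gap: 0.0423
grip_force: 61.9
```

>>> drive_tool:
  increments:
    - [0, 0, 0, 0, 255]
    - [0, 0, -0.01, 0, 255]
    - [0, 0, -0.02, 0, 255]
    - [0, 0, -0.02, 0, 255]
    - [0, 0, 0, 0, 255]

```text
time: 30.62
ee_pos: [0.4432, 0.366, 0.2138]
orientation: [0.771, 0.636, 0.003, -0.0]
contact_force: [0.8, 0.7, -2.6]
finger_gap: 0.0425
grip_force: 61.7
```

Run:
```python
from m import *
o,M=pose();print(o['time'],o['ee_pos'],o['finger_gap'],o['contact_force'])
to((.5535,.2865,.173),-11)
```

```text
30.6167 [0.44322825 0.36596863 0.21375192] 0.04247743809265795 [ 0.79907657  0.74621202 -2.58564145]
shift [-0.0573  0.1232  0.0409] ydir -10.95 turn 0.001
```

>>> drive_tool:
  increments:
    - [-0.004, 0.009, 0, 0, 255]
    - [-0.008, 0.018, 0, 0, 255]
    - [-0.011, 0.024, 0, 0, 255]
    - [-0.012, 0.026, 0, 0, 255]
    - [-0.011, 0.024, 0, 0, 255]
    - [-0.007, 0.015, 0, 0, 255]
    - [-0.0033, 0.0072, 0, 0, 255]
    - [0, 0, 0, 0, 255]
    - [0, 0, 0, 0, 255]

```text
time: 31.37
ee_pos: [0.551, 0.2862, 0.2084]
orientation: [0.771, 0.636, -0.001, -0.001]
contact_force: [-0.1, 0.9, -3.2]
finger_gap: 0.0424
grip_force: 61.7
```

>>> drive_tool:
  increments:
    - [0, 0, 0.01, 0, 255]
    - [0, 0, 0.015, 0, 255]
    - [0, 0, 0.008, 0, 255]
    - [0, 0, 0.003, 0, 255]
    - [0, 0, 0, 0, 255]
    - [0, 0, 0, 0, 255]

```text
time: 31.87
ee_pos: [0.5513, 0.287, 0.1736]
orientation: [0.771, 0.637, -0.0, -0.0]
contact_force: [-0.4, 0.1, -3.8]
finger_gap: 0.0423
grip_force: 61.8
```

>>> drive_tool:
  increments:
    - [0, 0, 0.001, 0, 255]
    - [0, 0, 0.0005, 0, 255]
    - [0, 0, 0, 0, 255]

```text
time: 32.12
ee_pos: [0.5519, 0.2866, 0.1729]
orientation: [0.771, 0.637, 0.0, -0.0]
contact_force: [-1.2, -0.3, 0.4]
finger_gap: 0.0422
grip_force: 62.4
```

Floor contact at the original height (0.173). Releasing and retreating.

>>> drive_tool:
  increments:
    - [0, 0, 0.0004, 0, 255]
    - [0, 0, 0, 0, 0]
    - [0, 0, 0, 0, 0]
    - [0, 0, 0, 0, 0]
    - [0, 0, 0, 0, 0]
    - [0, 0, -0.015, 0, 0]
    - [0, 0, -0.03, 0, 0]
    - [0, 0, -0.035, 0, 0]
    - [0, 0, -0.03, 0, 0]
    - [0.02, -0.02, 0, 0, 0]
    - [0.025, -0.03, 0, 0, 0]
    - [0.025, -0.03, 0, 0, 0]

```text
time: 33.12
ee_pos: [0.4873, 0.3699, 0.2829]
orientation: [0.773, 0.635, 0.001, 0.0]
contact_force: [0.1, 1.2, 0.3]
finger_gap: 0.0853
grip_force: 0.0
```

>>> drive_tool:
  increments:
    - [0.025, -0.02, 0, 0, 0]
    - [0.01, -0.01, 0, 0, 0]
    - [0, 0, 0, 0, 0]
    - [0, 0, 0, 0, 0]

```text
time: 33.45
ee_pos: [0.464, 0.4101, 0.2817]
orientation: [0.771, 0.637, -0.0, 0.001]
contact_force: [-0.1, -1.1, -0.4]
finger_gap: 0.0851
grip_force: 0.0
```

Run:
```python
from m import *
o,M=pose();print(o['time'],o['ee_pos'],o['contact_force'])
s=snap('wrist');t=snap('top','t6.png');T=cloud(t);W=cloud(s)
rect(W,(.48,.68,.12,.36),.205,.225,'canW')
rect(T,(.48,.68,.12,.36),.205,.225,'canT')
rect(T,(.38,.53,-.33,-.16),.038,.07,'oldT')
x,y=.73,.12;rect(T,(x-.06,x+.06,y-.06,y+.06),.03,.06,'pot')
rect(T,(.49,.73,.36,.58),.015,.06,'stap')
cv2.imwrite('pics/c6.png',cv2.hconcat([cv2.resize(s['frame'][:,:,::-1],(400,300)),cv2.resize(t['frame'][140:365,160:460,::-1],(400,300))]))
```

```text
33.45 [0.46395375 0.41010632 0.28167968] [-0.09683521 -1.11526992 -0.41919664]
canW 62 c [530.9 286.7] size [12.1  2.9] ang 84.8 z [0.2058 0.2082 0.2109] mean [0.5306 0.2867 0.2084]
canT 288 c [550.6 282.1] size [41.5 41.3] ang 53.7 z [0.2069 0.2113 0.2153] mean [0.5507 0.2826 0.2111]
oldT 348 c [ 454.1 -241.7] size [80.2 29.2] ang 85.1 z [0.0441 0.0517 0.0561] mean [ 0.4537 -0.2411  0.0512]
pot 349 c [731.3 120.9] size [51.4 53. ] ang 89.5 z [0.0371 0.0438 0.0483] mean [0.7306 0.1214 0.0436]
stap 650 c [611.6 454.2] size [133.2  32.8] ang 47.7 z [0.0336 0.0447 0.0501] mean [0.6113 0.4515 0.0438]
```

View pics/c6.png

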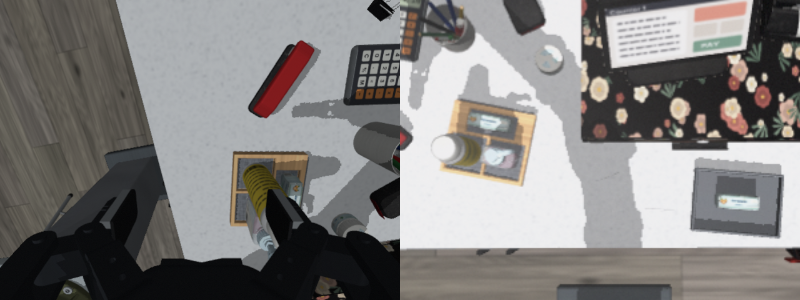

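Everything stands in place: the can is at top height 0.211 (on the pocket floor), the bottle and fresh box are in the display, the old box is in the tray, and the pot and stapler are unmoved.

```bash
python3 -c "
from workcell import bot
print(bot.hand_in())"
```

```text
the job is handed in; nothing more can be done
None
```

The job is done and handed in at about 34 s: the old box is upright in the returns tray, the fresh box is in the display slot, and the can and bottle are back in their own pockets; the last pictures show the pot and stapler unmoved, and I never moved near the label gun, though I did not re-measure it.

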